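# Free the ratchet pawl and lower the jar hold-down

## Robot

A 7-joint arm with a two-finger parallel gripper is mounted at the origin on the work surface. World frame = base frame: x ahead of the robot, y to its left, z up, the work surface at z = 0. Lengths are in mm, angles in rad, forces in N, time in s.
With the tool pointing down it reaches from about 400 to 875 mm from the base axis. Payload 4.4 kg.
Tool frame: the origin (TCP) lies at the very end of the fingers, on their centre line; the grasp point (between the pads) lies 19 mm behind it; y points along the fingers, x is the direction in which the jaws open and shut, and the axes are right-handed (so a half turn about y gives the same grasp; the last joint's range is limited). The gripper opens to 85 mm and grips with 20 to 120 N. Pads are 22 mm wide; open, the fingers measure 114 mm over their backs; the gripper's body (76 mm by 85 mm) begins 54 mm behind the grasp point. The pads swing forward as they close: fully open they stand 13 mm farther back than shut.
Start: joints at [1.226, 0.628, 0.038, 1.517, -0.027, 0.996, -0.02], TCP at [178.909, -624.907, 231.313] pointing down, gripper open.
Joint ranges: [-3.06, 3.06], [-0.37, 2.12], [-1.25, 1.32], [0.18, 2.47], [-1.1, 4.24], [0.23, 1.98], [-2.94, 2.94]. Speed limits (rad/s): [2.57, 2.57, 3.14, 3.14, 3.14, 3.14, 3.14].

## Interface

Orientations are given as [roll, pitch, yaw] about the fixed x, y, z axes, in that order (R = Rz(yaw) Ry(pitch) Rx(roll)).
In Python, from cell import ctrl, get_image, nets gives the robot as it stands. The module is installed in compiled form; this text tells all that it offers.
- The arm moves only by the tool step_arm, never from a script. Its argument "moves" is text: rows parted by semicolons, each of 7 numbers parted by spaces: the shift along the tool's x, y, z normalised to -1 to 1, where 1 is 0.05 m, then the turn, a rotation vector about the tool's x, y, z normalised to -1 to 1, where 1 is 0.12 rad, then the opening, from 0 (shut) to 1 (fully open). A call has 1 to 20 rows; each row shifts and turns the commanded pose from where the row before left it, along the tool's axes as they then stand; what a row does not reach is not made up. A row lasts 1/10 s, in which the tool goes at most 50 mm and 8.59 degrees, less where a joint would pass 70% of its speed; a pose out of reach is approached as far as the arm can. A call with a number of a shift or a turn outside -1 to 1 is refused whole. A call with a gripper value outside its range is refused whole. The fingers move at their own pace and stop on an object; the grip force is fixed at half the most. Time passes only in rows, so rows that do not move let the fingers close. It gives the time, the measured TCP pose, the force and the opening at its end, in the units of the state.
- ctrl.read_state(): the state, without advancing time (a new reading comes with each control period).
- get_image(name): name is "scene" or "top" or "wrist"; returns a dict with "color" (420x560x3 uint8, blue, green, red), "vertical_fov" (degrees; the focal length in pixels is half the picture's height over the tangent of half this angle, whatever the lens; pixels are square), "cx", "cy" (the principal point, pixels), "R" (3x3) and "t" (3): a world point X has camera coordinates R X + t; the wrist camera has in their place "T_tool_cam" (4x4, takes a point from camera to tool coordinates, whose origin is the TCP and whose axes are the tool frame's). Camera axes: x right, y down, z forward; pixel columns grow to the right and rows downward; lengths in mm; the calibration is good to about 2 mm. A picture is of the moment at which its call begins: read the wrist's pose just before it. There is no depth.
- ctrl.finish_job(): hands the job in, once; it reports no verdict.
Trained networks look in a picture, given as the dict that the camera call returned (one of the last four; its "shot" number tells which), for a name from the list of things; names that differ only in an ending like _2 or _b are one class to them, and where a whole thing is asked for, a point or a joint stands for the part that bears it (a point fixed in the world has none). Each returns a list of dicts, best first, with "conf" (0 to 1); they miss things now and then, are a little off and sometimes report something else, mostly with a low value. They report only what shows in the picture. A call takes as long as a camera call.
- nets.find_in(picture, target): "position" ([x, y, z] in mm, in world coordinates, good to about 4 mm: the middle of the surface that is visible of it).
- nets.cut_out(picture, target): "pixels" (420x560 bool, what is visible of it).
- nets.place_of(picture, target): "position" ([x, y, z] in mm, in world coordinates, good to about 4 mm: a listed point, or the origin of a listed thing).
The state is a dict: "clock": time; "qpos": joint angles; "qd": joint speeds; "tau": joint torques, N m; "eef_pos": TCP position; "tool_rot": TCP orientation; "force": force on the tool from outside, world axes, zero at the start; "torque": the same for the moment, N m; "width": finger opening in mm.
Only numpy, scipy, OpenCV 4.12 (cv2) and the standard library are available. Lean on these libraries where they do the work, as an engineer would, in place of code of your own. Each camera call takes 0.05 s, during which the arm holds its last target.

## Task

Press the red pawl tab down to free the ratchet of the jar hold-down, then push the yellow handle down until the arm's rubber pad rests on the lid of the sample jar, and leave it there. The sample jar must stay standing in its ring, and the other glassware is to be left where it stands.

Things in the scene. Friction and masses are not known exactly. Their poses are not given: they have to be found in the camera images.
- press: Fixed jar hold-down: white base plate 310 x 130 x 12 mm, two blue cheeks 155 mm high, steel ring nest for the jar. Origin: centre of the plate's underside, on the bench; z up; x runs along the plate from the handle end (-x) to the pawl end (+x); both hinge axes lie along y. Arm hinge axis at x 60, z 130 mm, pawl pivot at x 100, z 70 mm of this frame.
- handle_bar (a point): Centre (on the axis) of the yellow handle, a round crossbar 24 mm in diameter, 110 mm long along the fixture's y, at the free end of the steel arm. About 260 mm above the bench with the arm up, 130 mm with it down; moves on a circle of 200 mm radius about the arm's hinge, in the fixture's x-z plane.
- press_arm (a joint): Angle of the arm, rad: 0 fully up (0.70 rad above level), grows as it is pushed down; at 0.70 the arm is level and its rubber pad meets the jar's lid. A stiff hinge: the arm stays where it is left and takes 2 to 6 N at the handle to push down. With the pawl engaged a tooth blocks it at about 0.15.
- pawl_tab (a point): Centre of the upper face of the pawl's red thumb tab, 46 mm (fixture x) by 44 mm (fixture y), 6 mm thick, at the fixture's +x end, about 100 mm above the bench when engaged. It lies 56 mm beyond (fixture +x) and 30 mm above the pawl's pivot; pressed, it tips down about 25 mm and slightly outwards.
- pawl (a joint): Angle of the pawl, rad: 0 engaged in the teeth, grows as the tab is pressed down, stop at 0.40. The nose is clear of all teeth above 0.24. A friction pivot, about 2.5 N at the tab: it stays where it is left.
- sample_jar: Amber jar with white lid, 66 mm in diameter, 88 mm high, loose, standing in the ring nest on the base plate, under the arm's pad. Origin: centre of its underside, z up. To be left standing there.
- nest (a point): Centre of the jar's ring nest, on the upper face of the base plate, 12 mm above the bench. The ring is 10 mm high, 71 mm inside diameter.
- flask_a: Small conical clear flask, 72 mm wide at the foot, 104 mm high, beside the fixture; loose, not to be disturbed. Origin: centre of its underside, z up.
- flask_b: Small conical green flask, 72 mm wide at the foot, 104 mm high, to one side of the bench; loose, not to be disturbed. Origin: centre of its underside, z up.
- spare_jar: Small clear jar with red lid, 52 mm in diameter, 60 mm high, beside the fixture; loose, not to be disturbed. Origin: centre of its underside, z up.
- reagent: Amber bottle with black cap, 72 mm in diameter, 150 mm high, to one side of the bench; loose, not to be disturbed. Origin: centre of its underside, z up.
- white_jar: White jar with black lid, 76 mm in diameter, 120 mm high, to one side of the bench; loose, not to be disturbed. Origin: centre of its underside, z up.
- beaker: Glass beaker, 70 mm in diameter, 85 mm high, to one side of the bench; loose, not to be disturbed. Origin: centre of its underside, z up.
- blue_bottle: Clear bottle with blue cap, 68 mm in diameter, 160 mm high, to one side of the bench; loose, not to be disturbed. Origin: centre of its underside, z up.

How it is judged (in metres and radians):
On the way, in this order (a step that is already met when the one before it is completed fails the run):
1. the pawl is pressed free of the teeth while the arm is still up (value of joint pawl above 0.24 rad and value of joint press_arm below 0.2 rad), for 0.1 s.
2. the arm is pushed down onto the jar's lid (value of joint press_arm above 0.67 rad), for 0.2 s.
At the end, for the whole second after the job is handed in: The arm is down with its pad on the jar's lid (arm angle above 0.67 rad, that is pad within 3 mm of the lid), and the sample jar stands upright (within 0.1 rad) and at rest in its ring (centre within 8 mm, not raised) (value of joint press_arm above 0.67 rad and angle between sample_jar's own z axis and vertical below 0.1 rad and horizontal distance between sample_jar and nest below 0.008 m and height (world z) of sample_jar below 0.02 m and linear speed of sample_jar below 0.02 m/s); the robot touches nothing.
It fails at once if the sample jar is lifted or tipped (height (world z) of sample_jar above 0.025 m or angle between sample_jar's own z axis and vertical above 0.3 rad).
It fails at once if another piece of glassware is lifted, carried, pushed away or knocked over (distance of any of flask_a, flask_b, spare_jar, reagent, white_jar, beaker, blue_bottle from where it was at the start of the episode above 0.03 m or angle between any of flask_a, flask_b, spare_jar, reagent, white_jar, beaker, blue_bottle's own z axis and vertical above 0.4 rad).
It also fails if it takes over 43 s, if anything falls off the work surface, if the arm or the gripper's body presses on something with over 40 N, if the wrist force passes 120 N, or if a joint passes its speed limit or range.

## Working session

There is one attempt and no reset: what is moved stays moved. The work goes in short steps, Python scripts to look and compute and a tool call to move; the robot and the scene stay as the last step left them, time stands still between calls to the robot, and variables do not carry over. Pictures are saved under pics/ and viewed, and the job is handed in when it is done.

Besides the shell and the picture viewer there is one more tool, called after "Call:" by a JSON object that holds its "name" and its "arguments", one argument or row to a line. step_arm: Moves the arm, as the interface text tells. Scaled input: -1 to 1 covers 0.05 m each way for a shift and 0.12 rad each way for a turn. Its arguments: {"type":"object","properties":{"moves":{"type":"string"}},"required":["moves"]}

```bash
mkdir -p pics
cat > h.py <<'E'
from cell import ctrl,get_image,nets
import numpy as np,cv2
from scipy.spatial.transform import Rotation as Ro
E
python3 - <<'E'
from h import *
s=ctrl.read_state();print({k:np.round(v,3) for k,v in s.items()})
for c in ("scene","top"):
    p=get_image(c);cv2.imwrite(f"pics/{c}0.png",p["color"])
    for t in ("press","nest","handle_bar","pawl_tab","sample_jar","flask_a","spare_jar","reagent","white_jar","beaker","blue_bottle"):
        r=nets.place_of(p,t);print(c,t,[(np.round(d["position"]),round(d["conf"],2)) for d in r[:2]])
E
```

```text
{'clock': np.float64(0.0), 'qpos': array([ 1.226,  0.629,  0.038,  1.518, -0.027,  0.996, -0.02 ]), 'qd': array([ 0.001, -0.001, -0.001, -0.   , -0.002, -0.001,  0.001]), 'tau': array([-1.0000e-03, -5.6340e+01,  1.2270e+00, -1.9345e+01,  1.1000e-02,
        1.0000e-02,  0.0000e+00]), 'eef_pos': array([ 178.744, -624.284,  230.381]), 'tool_rot': array([-1.571,  0.002, -1.292]), 'force': array([-0.219,  0.78 , -0.339]), 'torque': array([-0.023,  0.014, -0.031]), 'width': np.float64(85.843)}
scene press [(array([583.,  53.,   2.]), 0.57)]
scene nest [(array([596.,  14.,  13.]), 0.57)]
scene handle_bar [(array([606., -41., 250.]), 0.8), (array([ 652., -398.,   -1.]), 0.68)]
scene pawl_tab [(array([547., 204.,  99.]), 0.87)]
scene sample_jar [(array([589.,  11.,  16.]), 0.94)]
scene flask_a [(array([622., 425.,  -3.]), 0.93), (array([459., -10.,   1.]), 0.74)]
scene spare_jar [(array([696., 115.,  -0.]), 0.59)]
scene reagent [(array([ 649., -398.,   -4.]), 0.65)]
scene white_jar [(array([ 537., -418.,   -6.]), 0.73), (array([510., 427.,   0.]), 0.6)]
scene beaker [(array([ 538., -418.,   -2.]), 0.77), (array([ 652., -399.,   -4.]), 0.45)]
scene blue_bottle [(array([ 435., -420.,    4.]), 0.75)]
top press [(array([584.,  54.,  -1.]), 0.82), (array([ 650., -402.,    0.]), 0.6)]
top nest [(array([587.,  12.,  12.]), 0.97)]
top handle_bar [(array([603., -39., 249.]), 0.82)]
top pawl_tab [(array([551., 210.,  97.]), 0.58)]
top sample_jar [(array([592.,  15.,   9.]), 0.55)]
top flask_a [(array([457., -14.,   3.]), 0.96), (array([623., 422.,   2.]), 0.92)]
top spare_jar [(array([694., 117.,   4.]), 0.69)]
top reagent [(array([ 651., -399.,   -4.]), 0.75), (array([457., -14.,   2.]), 0.64)]
top white_jar [(array([503., 428.,  -2.]), 0.63)]
top beaker [(array([ 535., -417.,   -3.]), 0.92), (array([460., -12.,   1.]), 0.33)]
top blue_bottle [(array([ 432., -421.,    3.]), 0.6), (array([460., -14.,   0.]), 0.44)]
```

View pics/scene0.png

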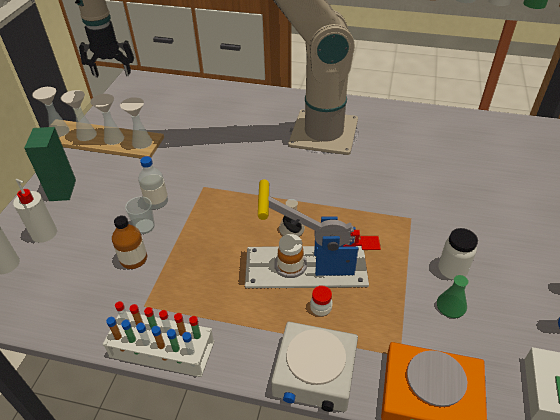

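View pics/top0.png

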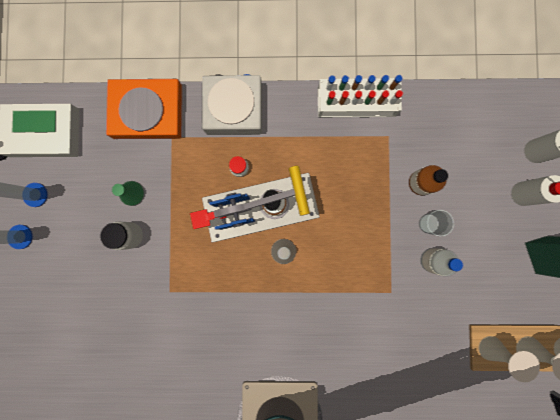

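The top view shows the fixture's handle at (300,190) and the tab at (200,218). It lies about 102° in yaw, and the tool's x axis is nearly along fixture -x. I'll raise the tool, shut the gripper and carry it over to the tab.

Call:
{"name": "step_arm", "arguments": {
  "moves": "0 -1 0 0 0.25 0 0; 0 -1 0 0 0.25 0 0; -0.4 0 0.78 0 0 0 0; -0.4 0 0.78 0 0 0 0; -0.4 0 0.78 0 0 0 0; -0.4 0 0.78 0 0 0 0; -0.4 0 0.78 0 0 0 0; -0.4 0 0.78 0 0 0 0; -0.4 0 0.78 0 0 0 0; -0.4 0 0.78 0 0 0 0"
}}

```text
clock: 2.2
eef_pos: [449.9, -399.7, 331.5]
tool_rot: [-1.571, -0.0, -1.352]
force: [0.3, -1.3, -0.2]
width: 0.1
```

Call:
{"name": "step_arm", "arguments": {
  "moves": "-0.8 0 0.31 0 0 0 0; -0.8 0 0.31 0 0 0 0; -0.8 0 0.31 0 0 0 0; -0.8 0 0.31 0 0 0 0; -0.8 0 0.31 0 0 0 0; -0.8 0 0.31 0 0 0 0; -0.8 0 0.31 0 0 0 0; -0.8 0 0.31 0 0 0 0; -0.8 0 0.31 0 0 0 0; -0.8 0 0.31 0 0 0 0; -0.8 0 0.31 0 0 0 0; -0.8 0 0.31 0 0 0 0; -0.8 0 0.31 0 0 0 0; -0.8 0 0.31 0 0 0 0; 0 0 0 0 0 0 0; 0 0 0 0 0 0 0"
}}

```text
clock: 3.8
eef_pos: [538.7, 193.7, 331.0]
tool_rot: [-1.571, -0.0, -1.349]
force: [-0.1, -0.4, 0.3]
width: -0.1
```

```bash
cat >> h.py <<'E'
def look(tag,names):
    s=ctrl.read_state();print(s["clock"],np.round(s["eef_pos"],1),np.round(s["tool_rot"],3),np.round(s["force"],1),s["width"])
    for c in ("scene","top","wrist"):
        p=get_image(c);cv2.imwrite(f"pics/{c}{tag}.png",p["color"])
        for t in names:
            r=nets.place_of(p,t);print(c,t,[(np.round(d["position"]),round(d["conf"],2)) for d in r[:2]])
E
python3 -c "
from h import *
look(1,['pawl_tab','handle_bar','press'])"
```

```text
3.8 [538.7 193.7 331. ] [-1.571 -0.    -1.349] [-0.1 -0.4  0.3] -0.08125041015205205
scene pawl_tab [(array([546., 207.,  99.]), 0.93)]
scene handle_bar [(array([604., -42., 253.]), 0.86)]
scene press [(array([581.,  55.,   0.]), 0.68)]
top pawl_tab [(array([548., 214.,  99.]), 0.75)]
top handle_bar [(array([605., -39., 250.]), 0.94), (array([592.,  14.,  10.]), 0.16)]
top press [(array([585.,  54.,  -2.]), 0.93)]
wrist pawl_tab [(array([546., 204.,  99.]), 0.91)]
wrist handle_bar []
wrist press [(array([583.,  58.,   1.]), 0.61), (array([501., 424.,  -3.]), 0.58)]
```

View pics/wrist1.png

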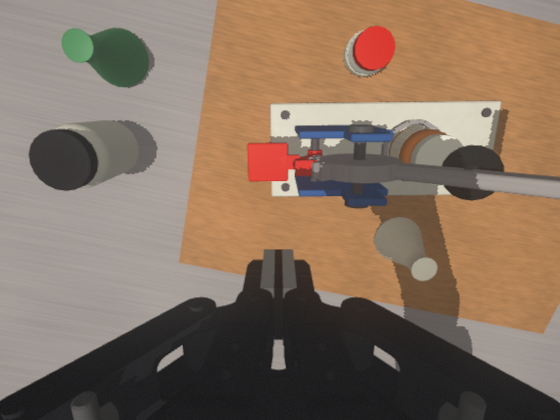

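View pics/scene1.png

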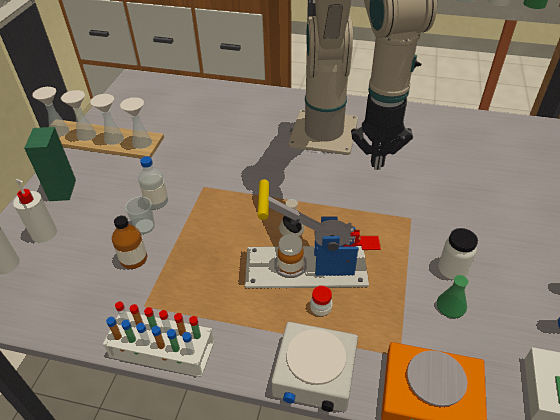

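The wrist view shows the tab at (268,161), with the blue cheeks starting near column 297. I'll lean the gripper body outwards by 0.24 rad to clear the cheeks, and press a bit outboard of the tab's centre.

Call:
{"name": "step_arm", "arguments": {
  "moves": "-0.42 0 0.22 0 0 0 0; 0 0 0 0 0 -1 0; 0 0 0 0 0 -1 0; -0.2 0.82 0 0 0 0 0; -0.2 0.82 0 0 0 0 0; -0.2 0.82 0 0 0 0 0; -0.2 0.82 0 0 0 0 0; -0.2 0.82 0 0 0 0 0; 0 0 0 0 0 0 0; 0 0 0 0 0 0 0"
}}

```text
clock: 5.4
eef_pos: [545.4, 215.5, 120.6]
tool_rot: [-1.571, -0.24, -1.352]
force: [0.3, 0.8, 0.7]
width: 0.1
```

```bash
python3 -c "
from h import *
look(2,['pawl_tab'])"
```

```text
5.4 [545.4 215.5 120.6] [-1.571 -0.24  -1.352] [0.3 0.8 0.7] 0.10587102038620078
scene pawl_tab []
top pawl_tab [(array([549., 208.,  96.]), 0.49)]
wrist pawl_tab [(array([546., 201., 101.]), 0.95), (array([591.,  11.,  10.]), 0.55)]
```

View pics/wrist2.png

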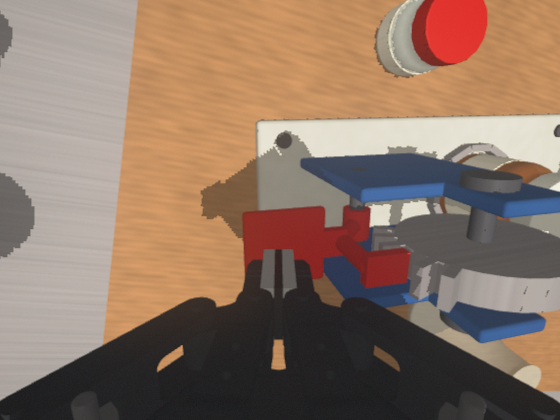

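View pics/scene2.png

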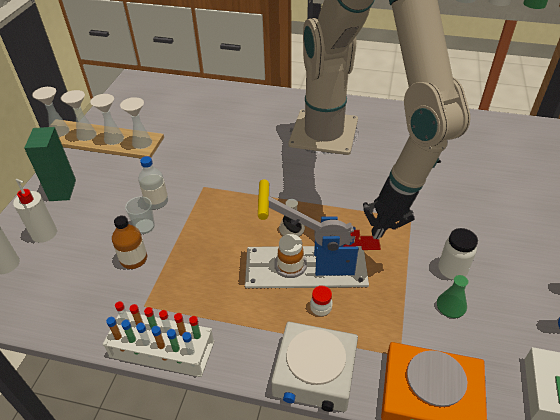

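The tips at (279,250) are over the tab, which spans (245-325, 208-280). Now I'll press.

Call:
{"name": "step_arm", "arguments": {
  "moves": "-0.07 0.3 0 0 0 0 0; -0.03 0.12 0 0 0 0 0; -0.03 0.1 0 0 0 0 0; -0.03 0.1 0 0 0 0 0; -0.02 0.1 0 0 0 0 0; 0 0 0 0 0 0 0"
}}

```text
clock: 6.3
eef_pos: [545.1, 215.8, 82.8]
tool_rot: [-1.571, -0.24, -1.351]
force: [-0.1, 0.2, 0.4]
width: -0.1
```

Call:
{"name": "step_arm", "arguments": {
  "moves": "-0.02 0.08 0 0 0 0 0; -0.02 0.08 0 0 0 0 0; 0 0 0 0 0 0 0; 0 0 0 0 0 0 0"
}}

```text
clock: 6.7
eef_pos: [545.2, 216.6, 75.1]
tool_rot: [-1.57, -0.239, -1.352]
force: [-0.8, 3.0, 4.0]
width: 0.3
```

```bash
python3 -c "
from h import *
look(3,['pawl_tab'])"
```

```text
6.7 [545.2 216.6  75.1] [-1.57  -0.239 -1.352] [-0.8  3.   4. ] 0.2715752192066623
scene pawl_tab [(array([623., 423.,  -1.]), 0.69), (array([546., 212.,  77.]), 0.6)]
top pawl_tab [(array([550., 214.,  76.]), 0.54)]
wrist pawl_tab [(array([545., 212.,  75.]), 0.82)]
```

View pics/wrist3.png

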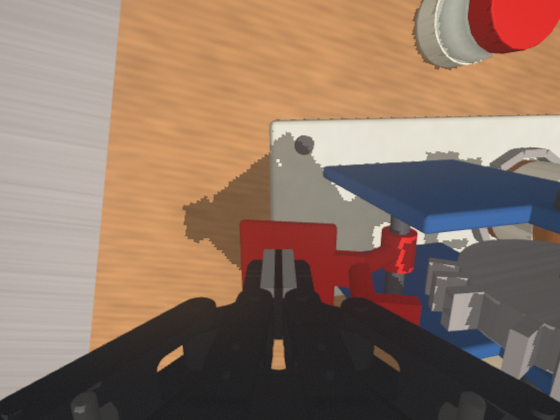

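The networks put the tab at z≈76, so it is fully down, and the wrist view shows the nose clear of the teeth. I'll withdraw and go above the handle.

Call:
{"name": "step_arm", "arguments": {
  "moves": "0.1 -0.4 0 0 0 0 0; 0.2 -0.82 0 0 0 0 0; 0.2 -0.82 0 0 0 0 0; 0.2 -0.82 0 0 0 0 0; 0.2 -0.82 0 0 0 0 0; 0.2 -0.82 0 0 0 0 0; 0.1 -0.4 0 0 0 0 0; 0 0 0 0 0 1 0; 0 0 0 0 0 1 0; 0.74 0 0.01 0 0 0 0; 0.74 0 0.01 0 0 0 0; 0.74 0 0.01 0 0 0 0; 0.74 0 0.01 0 0 0 0; 0.74 0 0.01 0 0 0 0; 0.74 0 0.01 0 0 0 0; 0.74 0 0.01 0 0 0 0; 0 0 0 0 0 0 0; 0 0 0 0 0 0 0"
}}

```text
clock: 8.8
eef_pos: [604.0, -39.0, 326.1]
tool_rot: [-1.574, -0.001, -1.356]
force: [-0.9, 0.6, -0.2]
width: -0.0
```

```bash
python3 -c "
from h import *
look(4,['pawl_tab','handle_bar'])"
```

```text
8.8 [604.  -39.  326.1] [-1.574e+00 -1.000e-03 -1.356e+00] [-0.9  0.6 -0.2] -0.02446297253897043
scene pawl_tab [(array([547., 211.,  76.]), 0.54)]
scene handle_bar [(array([604., -43., 253.]), 0.77)]
top pawl_tab [(array([547., 214.,  75.]), 0.65)]
top handle_bar []
wrist pawl_tab [(array([544., 206.,  77.]), 0.88)]
wrist handle_bar [(array([604., -42., 252.]), 0.83)]
```

View pics/wrist4.png

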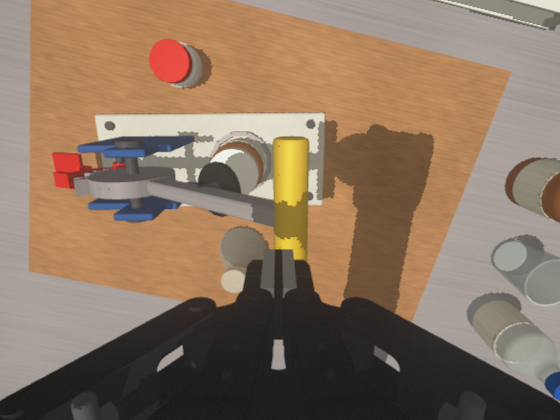

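View pics/scene4.png

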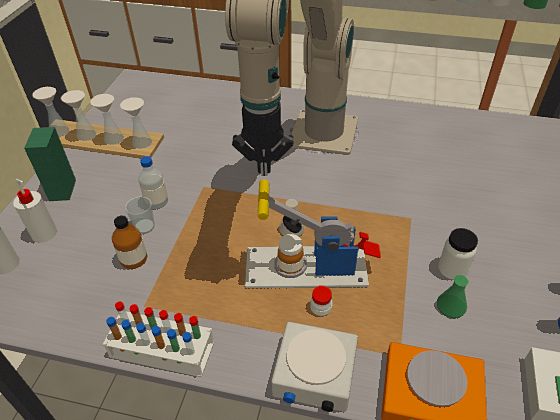

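```bash
cat >> h.py <<'E'
def bar():
    s=ctrl.read_state();p=get_image("wrist");m=nets.cut_out(p,"handle_bar")[0]["pixels"]
    T=p["T_tool_cam"];f=210/np.tan(np.radians(p["vertical_fov"])/2)
    v,u=np.nonzero(m);sel=v<240
    c=(cv2.minAreaRect(np.c_[u[sel],v[sel]].astype(np.float32)))
    R=Ro.from_euler("xyz",s["tool_rot"]).as_matrix()
    print("rect",c,"tcp",s["eef_pos"])
    d=T[:3,:3]@np.array([(c[0][0]-p["cx"])/f,(c[0][1]-p["cy"])/f,1]);o=T[:3,3]
    print("cam in tool",o,"ray",d)
    for z in (245,252,259):
        k=(s["eef_pos"][2]-z-o[1])/d[1]; q=o+k*d
        print(z,"tool",np.round(q,1),"world",np.round(s["eef_pos"]+R@q,1))
E
python3 -c "
from h import *
bar()"
```

```text
rect ((191.5, 187.5), (103.0, 235.0), 90.0) tcp [604.77465347 -35.82943647 327.2899987 ]
cam in tool [  -0.3190476  -142.72236459   73.78250438] ray [-0.26134815  0.97206685 -0.24032026]
245 tool [-60.8  82.3  18.2] world [609.2  27.5 245. ]
252 tool [-58.9  75.3  19.9] world [611.3  26.  252. ]
259 tool [-57.1  68.3  21.6] world [613.4  24.6 259. ]
```

Call:
{"name": "step_arm", "arguments": {
  "moves": "0.12 0 0.08 0 0 0 0; 0 0.5 0 0 0 0 0; 0 0.4 0 0 0 0 0; 0 0 0 0 0 0 0"
}}

```text
clock: 9.75
eef_pos: [608.5, -41.9, 279.4]
tool_rot: [-1.576, 0.001, -1.352]
force: [-0.6, 0.1, 0.8]
width: 0.2
```

```bash
python3 -c "
from h import *
look(5,['handle_bar'])"
```

```text
9.75 [608.5 -41.9 279.4] [-1.576e+00  1.000e-03 -1.352e+00] [-0.6  0.1  0.8] 0.1720495953314433
scene handle_bar [(array([602., -42., 254.]), 0.87)]
top handle_bar []
wrist handle_bar [(array([546., 207.,  77.]), 0.53)]
```

View pics/wrist5.png

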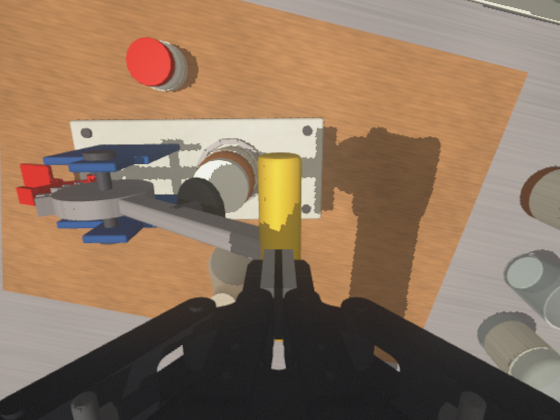

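The bar's axis is at column 280, right under the tips. I'll push along the arc, with a check part-way.

Call:
{"name": "step_arm", "arguments": {
  "moves": "0 0.14 0 0 0 0 0; 0 0.08 0 0 0 0 0; 0.12 0.16 0 0 0 0 0; 0.12 0.16 0 0 0 0 0; 0.1 0.17 0 0 0 0 0; 0.1 0.17 0 0 0 0 0; 0 0 0 0 0 0 0"
}}

```text
clock: 10.75
eef_pos: [614.2, -64.6, 236.6]
tool_rot: [-1.573, -0.0, -1.354]
force: [0.8, -0.2, -0.2]
width: 0.1
```

```bash
python3 -c "
from h import *
look(6,['handle_bar','pawl_tab'])"
```

```text
10.75 [614.2 -64.6 236.6] [-1.573 -0.    -1.354] [ 0.8 -0.2 -0.2] 0.1357910799122114
scene handle_bar [(array([606., -59., 224.]), 0.92)]
scene pawl_tab [(array([546., 210.,  78.]), 0.63), (array([697., 115.,  -2.]), 0.45)]
top handle_bar []
top pawl_tab [(array([547., 219.,  75.]), 0.63)]
wrist handle_bar [(array([607., -59., 223.]), 0.56)]
wrist pawl_tab [(array([585.,  59.,   4.]), 0.4)]
```

View pics/wrist6.png

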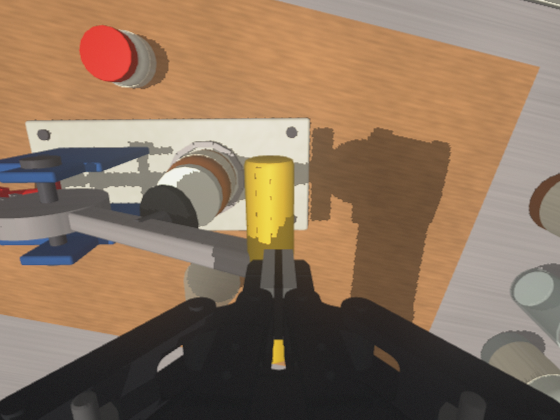

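The bar has followed to z≈223, past the tooth. The tips sit about 4 mm outboard of its axis, so I'll correct that and continue.

Call:
{"name": "step_arm", "arguments": {
  "moves": "0 0.17 0 0 0 0 0; 0.04 0.18 0 0 0 0 0; 0.04 0.19 0 0 0 0 0; 0.05 0.19 0 0 0 0 0; 0.05 0.2 0 0 0 0 0; 0.04 0.2 0 0 0 0 0; 0 0 0 0 0 0 0"
}}

```text
clock: 11.9
eef_pos: [615.5, -73.2, 179.3]
tool_rot: [-1.575, 0.002, -1.352]
force: [-0.8, -0.3, 0.2]
width: 0.1
```

```bash
python3 -c "
from h import *
look(7,['handle_bar','pawl_tab','sample_jar'])"
```

```text
11.9 [615.5 -73.2 179.3] [-1.575  0.002 -1.352] [-0.8 -0.3  0.2] 0.11082595842728338
scene handle_bar [(array([613., -76., 166.]), 0.98), (array([592.,  13.,  14.]), 0.41)]
scene pawl_tab [(array([547., 212.,  74.]), 0.88)]
scene sample_jar [(array([587.,  14.,  17.]), 0.62), (array([612., -77., 170.]), 0.5)]
top handle_bar [(array([592.,  15.,  11.]), 0.74)]
top pawl_tab [(array([549., 215.,  73.]), 0.83)]
top sample_jar [(array([593.,   9.,  12.]), 0.41), (array([ 652., -398.,    0.]), 0.35)]
wrist handle_bar [(array([613., -78., 164.]), 0.93)]
wrist pawl_tab []
wrist sample_jar [(array([590.,  14.,   8.]), 0.69)]
```

View pics/wrist7.png

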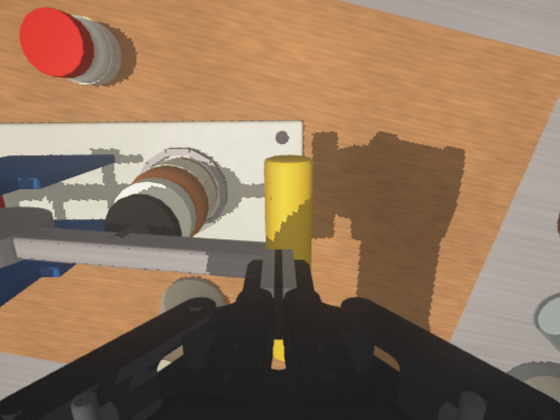

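Call:
{"name": "step_arm", "arguments": {
  "moves": "0.06 0.19 0 0 0 0 0; 0.05 0.19 0 0 0 0 0; 0.03 0.18 0 0 0 0 0; 0 0.1 0 0 0 0 0; 0 0 0 0 0 0 0"
}}

```text
clock: 13.0
eef_pos: [617.7, -80.9, 147.3]
tool_rot: [-1.573, 0.0, -1.352]
force: [-0.7, 0.5, 0.0]
width: -0.1
```

Call:
{"name": "step_arm", "arguments": {
  "moves": "0 0.05 0 0 0 0 0; 0 0.05 0 0 0 0 0; 0 0 0 0 0 0 0; 0 0 0 0 0 0 0"
}}

```text
clock: 13.4
eef_pos: [618.7, -80.3, 143.7]
tool_rot: [-1.571, 0.0, -1.352]
force: [-0.3, -0.1, -0.3]
width: -0.4
```

```bash
python3 -c "
from h import *
look(8,['handle_bar','sample_jar'])"
```

```text
13.4 [618.7 -80.3 143.7] [-1.571  0.    -1.352] [-0.3 -0.1 -0.3] -0.3799700820433349
scene handle_bar [(array([614., -83., 135.]), 0.96)]
scene sample_jar [(array([590.,  13.,  17.]), 0.72)]
top handle_bar []
top sample_jar [(array([592.,  11.,   6.]), 0.55)]
wrist handle_bar []
wrist sample_jar [(array([590.,  11.,   8.]), 0.63)]
```

View pics/wrist8.png

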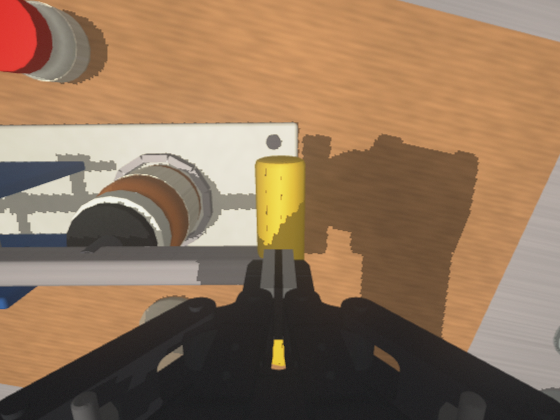

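View pics/scene8.png

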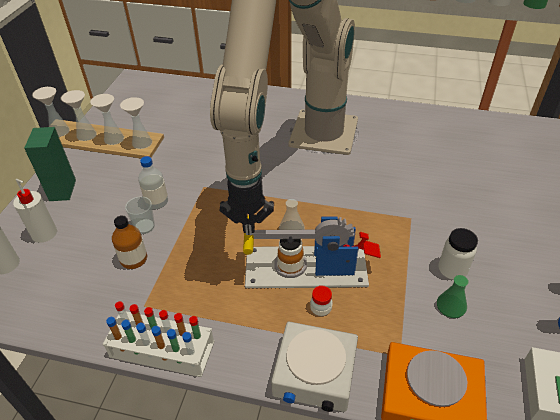

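The arm is nearly level and the bar is centred under the tips at column 280. I'll press on in small steps until there is a firm reaction.

Call:
{"name": "step_arm", "arguments": {
  "moves": "0 0.04 0 0 0 0 0; 0 0.04 0 0 0 0 0; 0 0 0 0 0 0 0"
}}

```text
clock: 14.15
eef_pos: [619.1, -80.6, 141.8]
tool_rot: [-1.57, -0.001, -1.352]
force: [-3.6, 0.7, 14.0]
width: -0.5
```

Call:
{"name": "step_arm", "arguments": {
  "moves": "0 0.04 0 0 0 0 0; 0 0 0 0 0 0 0"
}}

```text
clock: 14.35
eef_pos: [619.1, -80.6, 141.6]
tool_rot: [-1.569, -0.001, -1.352]
force: [-7.4, 0.7, 25.4]
width: 0.1
```

There is a firm stop at z≈141.7 with 25 N, close to the nominal 142 mm, so the pad is on the lid. I'll hold briefly, then withdraw straight up.

Call:
{"name": "step_arm", "arguments": {
  "moves": "0 0 0 0 0 0 0; 0 0 0 0 0 0 0; 0 -0.1 0 0 0 0 0; 0 -0.3 0 0 0 0 0; 0 -0.8 0 0 0 0 0; 0 -1 0 0 0 0 0; 0 -1 0 0 0 0 0; 0 0 0 0 0 0 0; 0 0 0 0 0 0 0"
}}

```text
clock: 15.25
eef_pos: [619.3, -80.5, 298.8]
tool_rot: [-1.568, -0.001, -1.352]
force: [0.1, 1.0, -1.7]
width: 0.1
```

```bash
python3 -c "
from h import *
look(9,['handle_bar','sample_jar','nest','flask_a','spare_jar'])"
```

```text
15.25 [619.3 -80.5 298.8] [-1.568e+00 -1.000e-03 -1.352e+00] [ 0.1  1.  -1.7] 0.12673355915278456
scene handle_bar [(array([611., -81., 134.]), 0.58)]
scene sample_jar [(array([589.,  11.,  14.]), 0.92), (array([ 438., -416.,   -2.]), 0.46)]
scene nest [(array([ 538., -417.,   -2.]), 0.73), (array([591.,  12.,  10.]), 0.63)]
scene flask_a [(array([622., 425.,   1.]), 0.65), (array([463., -12.,  -0.]), 0.59)]
scene spare_jar [(array([698., 115.,   2.]), 0.93)]
top handle_bar [(array([615., -79., 129.]), 0.64), (array([456., -14.,   1.]), 0.61)]
top sample_jar [(array([593.,  12.,   8.]), 0.63)]
top nest [(array([585.,   9.,  12.]), 0.66), (array([462., -14.,   2.]), 0.37)]
top flask_a [(array([458., -14.,   2.]), 0.78), (array([623., 420.,  -1.]), 0.74)]
top spare_jar [(array([695., 116.,   3.]), 0.82), (array([461., -14.,   2.]), 0.69)]
wrist handle_bar [(array([613., -82., 130.]), 0.73)]
wrist sample_jar [(array([589.,  12.,   7.]), 0.56)]
wrist nest []
wrist flask_a [(array([460., -12.,  -1.]), 0.9)]
wrist spare_jar [(array([696., 114.,   0.]), 0.85)]
```

View pics/wrist9.png

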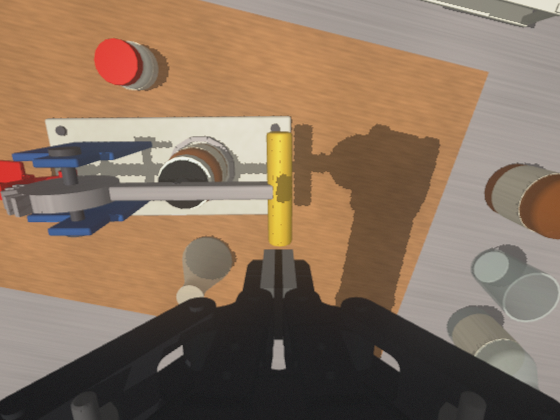

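View pics/scene9.png

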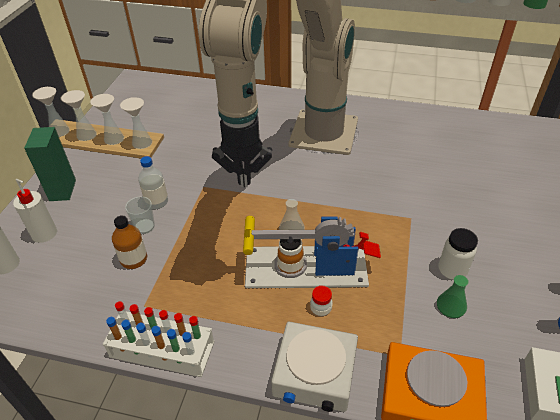

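The arm stays level with the handle at z≈131. The jar is upright in its ring, and the gripper is well clear.

```bash
python3 -c "
from h import *
print(ctrl.finish_job())"
```

```text
the job is handed in; nothing more can be done
None
```

I pressed the pawl tab free, pushed the handle down until the arm's pad met the jar's lid, withdrew and handed the job in at about 15.5 s. The hand-in gives no verdict, so these are my own last checks:

- **Pawl:** I pressed the tab with the shut fingers until it read z≈76 mm, down from about 99 mm. That is close to the 0.40 rad stop, and it stayed there after I let go. The arm was still up at that point.
- **Arm:** It met a firm stop at the nominal height, with the tool at z≈141.7 mm against 142 mm expected and about 25 N upward. After I let go, the three cameras put the handle at z≈129–134 mm, where level is 130 mm. The pictures show the arm level on the jar.
- **Sample jar:** It stands upright at about (590, 12) mm. The usable nest readings range from (585, 9) to (596, 14), so jar and ring agree within the networks' 4 mm or so.
- **Other glassware:** The clear flask and the spare jar read within about 5 mm of where they started. I did not re-measure the other five, but nothing had visibly shifted in the scene picture.
- **Robot:** It was about 145 mm above the handle at the end, touching nothing.

**Checks that disagreed:** Some network reports were wrong. They took other glassware for the flask or jars, and one placed the nest at the beaker. I discarded those after comparing them with the pictures.

While pushing the handle, the finger tips drifted about 4 mm off its centre line twice, and I corrected that each time. The force readings while the arm was moving down were near zero, so the firm stop is the only force evidence of contact with the lid.

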